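# Offer up the roof light to the model house

### The job

First push the loose model house over the cutting mat, without lifting it, until it stands inside the paper-tape frame, lying the same way as the frame. Then find the clear plate that has a small notch in one top corner, take it out of its wooden stand by the frosted end beside the notch, and hold it over the middle of the house roof, about a hand's width up, roughly level and with its labelled face up. Finish while still holding it there by the frosted end, clear of the house, and leave the plain plate, the steel weight and the spool alone.

Things in the scene. Friction and masses are not known exactly. Their poses are not given: they have to be found in the camera images.
- frame: Target frame of flat cream paper tape on the green cutting mat, no height. Inside it measures 170 mm along its x and 140 mm along its y; the tape is 12 mm wide. Origin: its centre on the table surface, z up.
- house: Loose cream model house, a hollow flat-roofed box 130 (x) x 80 (y) x 60 mm high, about 0.25 kg; grey roof with a 90 x 40 mm opening, small dark windows. It starts on the mat on the frame's +y side, 140 to 200 mm from the frame's centre, turned up to about 15 degrees to it. Origin: centre of its underside, z up.
- roof_center (a point): Centre of the house's roof opening at roof height, 60 mm above the house's origin; axes as the house.
- plate: Notched loose acrylic plate, 110 (x) x 8 (y) x 60 (z) mm, 60 g, standing on a long edge in a stand's slot, at any yaw. Origin: middle of its lower edge. +x to the frosted, whitish end (x 10 to 55 mm frosted, the rest clear); +y out of the face with the cream label; +z up as it stands. Seen facing the label, the notch is upper left.
- frost_grip (a point): Point in the notched plate to grip across its 8 mm thickness: on the frosted part at x = 25, y = 0, z = 50 mm of the plate; axes as the plate. Pads 22 mm wide centred here lie wholly on the frosted part.
- plate_center (a point): Centre of the notched plate: x = 0, y = 0, z = 30 mm of the plate; axes as the plate.
- stand_a: Fixed wooden stand of the notched plate, 80 (x) x 44 (y) x 24 mm high, with a slot along x, 10 mm wide, 14 mm deep (its floor 10 mm over the table), from which the plate lifts straight up. Origin: centre of its underside. The two stands may swap places.
- stand_b: An identical fixed wooden stand, holding the plain plate. Origin: centre of its underside.
- plain_plate: Bystander: wholly clear acrylic plate without notch or label, 90 (x) x 8 (y) x 60 (z) mm, standing in the other stand. Origin: middle of its lower edge, z up.
- weight: Bystander: steel block 55 x 55 x 35 mm with a small knob on top, 55 mm high in all. Origin: centre of its underside.
- spool: Bystander: grey solder spool standing on end, 42 mm in diameter, 36 mm high. Origin: centre of its underside.
- notch (a point): Centre of the 14 x 14 mm notch through the notched plate, in the corner of its frosted end and top edge (x 41 to 55, z 46 to 60 mm of the plate); axes as the plate.

How it is judged:
By the outcome, as a careful person would: the job done as asked, in the order asked, and still so for the second after the job is handed in, while the arm keeps its last pose, push and grip.
It also fails if it takes over 67 s, if anything falls off the work surface, if the arm or the gripper's body presses on something with over 40 N, if the wrist force passes 120 N, or if a joint passes its speed limit or range.

### The arm

A 6-joint arm with a two-finger parallel gripper is mounted at the origin on the work surface. World frame = base frame: x ahead of the robot, y to its left, z up, the work surface at z = 0. Lengths are in mm, angles in rad, forces in N, time in s.
With the tool pointing down it reaches from about 350 to 975 mm from the base axis. Payload 7.1 kg.
Tool frame: the origin (TCP) lies between the finger pads, 19 mm behind the fingertips; this is the grasp point; z points along the fingers, y is the line along which they close (so a half turn about z gives the same grasp; the last joint's range is limited). The gripper opens to 88 mm and grips with 3 to 60 N. Pads are 20 mm wide; open, the fingers measure 115 mm over their backs; the gripper's body (75 mm by 178 mm) begins 61 mm behind the grasp point.
Start: joints at [-1.172, 0.423, 1.63, -0, 1.089, -0.019], TCP at [253.609, -571.216, 241.375] pointing down, gripper open.
Joint ranges: [-3, 3], [-0.9, 2.11], [0.09, 2.58], [-1.31, 4.45], [0.11, 2.69], [-2.54, 2.54]. Speed limits (rad/s): [2.39, 2.39, 3.01, 3.14, 3.14, 3.14].

### API

Orientations are given as a rotation vector (axis times angle).
In Python, from workcell import ctrl, cams gives the robot as it stands.
- The arm moves only by the tool move_arm, never from a script. Its argument "steps" is a list of rows, each a list of 3 entries, a list of its own where there are three numbers: the shift along the tool's x, y, z in units of 25 mm (1.0 is 25 mm), then the turn about the tool's z in units of 5 degrees (1.0 is 5 degrees), then the closure, from 0 (fully open) to 1 (shut). A call has 1 to 20 rows; each row shifts and turns the commanded pose from where the row before left it, along the tool's axes as they then stand; what a row does not reach is not made up. A row lasts 1/12 s, in which the tool goes at most 41.7 mm and 7.16 degrees, less where a joint would pass 70% of its speed; a pose out of reach is approached as far as the arm can. A call is refused whole if a number of a shift passes 1 or a number of a turn 1, either way. A call with a gripper value outside its range is refused whole. The fingers move at their own pace and stop on an object; the grip force is fixed at half the most. Time passes only in rows, so rows that do not move let the fingers close. It gives the time, the measured TCP pose, the force, the opening and the grip force at its end, in the units of the state.
- ctrl.get_obs(): the state, without advancing time (a new reading comes with each control period).
- cams.get_image(name): name is "side" or "top" or "wrist"; returns a dict with "image" (400x640x3 uint8, red, green, blue), "camera_matrix" (3x3 intrinsics, pixels), "xyz" and "rotation" of the camera in the world; the wrist camera has in their place "mount" (4x4, takes a point from camera to tool coordinates, whose origin is the TCP and whose axes are the flange's). Camera axes: x right, y down, z forward; pixel columns grow to the right and rows downward; lengths in mm; the calibration is good to about 2 mm. The wrist camera is an equidistant fisheye: a pixel r from the principal point sees the ray r / f radians off the axis. A picture is of the moment at which its call begins: read the wrist's pose just before it. There is no depth.
- ctrl.close_job(): hands the job in; it is judged then, once.
Trained networks look in the newest picture that a camera, given by its name, has taken for a name from the list of things; names that differ only in an ending like _2 or _b are one class to them, and where a whole thing is asked for, a point or a joint stands for the part that bears it (a point fixed in the world has none). Each returns a list of dicts, best first, with "p" (0 to 1); they miss things now and then, are a little off and sometimes report something else, mostly with a low value. They report only what shows in the picture. A call takes as long as a camera call.
- cams.boxes_of(camera, thing): "rect" ([centre column, centre row, width, height] in pixels, round what is visible of it).
- cams.cut_out(camera, thing): "pixels" (400x640 bool, what is visible of it) and "rect" ([centre column, centre row, width, height] in pixels, round what is visible of it).
The state is a dict: "t": time; "qpos": joint angles; "qvel": joint speeds; "joint_torque": joint torques, N m; "ee_pos": TCP position; "orientation": TCP orientation; "ft_force": force on the tool from outside, world axes, zero at the start; "moment": the same for the moment, N m; "width": finger opening in mm; "grasp_force": force on a finger pad.
Only numpy, scipy, OpenCV 4.12 (cv2) and the standard library are available. Lean on these libraries where they do the work, as an engineer would, in place of code of your own. Each camera call takes 0.05 s, during which the arm holds its last target. There are 200 camera calls.

## Working session

There is one attempt and no reset: what is moved stays moved. The work goes in short steps, Python scripts to look and compute and a tool call to move; the robot and the scene stay as the last step left them, time stands still between calls to the robot, and variables do not carry over. Pictures are saved under pics/ and viewed, at most 10 in all, crops included, and the job is handed in when it is done.

Besides the shell and the picture viewer there is one more tool, called after "Request:" as name([rows], argument=value, ...), one row to a line, values as JSON. move_arm: Moves the arm, as the interface text tells. Its arguments: {"type":"object","properties":{"steps":{"type":"array"}},"required":["steps"]}

```bash
mkdir -p pics; ls; python3 - <<'E'
from workcell import ctrl,cams
import cv2,numpy as np
print(ctrl.get_obs())
for n in ["top","side"]:
    d=cams.get_image(n); cv2.imwrite(f"pics/{n}0.png",d["image"][:,:,::-1])
    print(n,d["camera_matrix"].tolist(),d["xyz"],d["rotation"])
    for t in ["frame","house","roof_center","plate","frost_grip","stand_a","plain_plate","weight","spool","notch"]:
        print(t,[(np.round(b["rect"]).tolist(),round(b["p"],2)) for b in cams.boxes_of(n,t)][:3])
E
```

```text
pics
{'t': 0.0, 'qpos': array([-1.17199274e+00,  4.23831943e-01,  1.63067482e+00,  1.86530563e-05,
        1.08860221e+00, -1.90358692e-02]), 'qvel': array([0.00104436, 0.00148066, 0.00151789, 0.00108412, 0.00061623,
       0.00150764]), 'joint_torque': array([ 5.13080304e-04, -5.44627690e+01, -2.73668665e+01,  6.42806618e-02,
        2.27815151e-02, -1.07779017e-04]), 'ee_pos': array([ 253.4214285 , -570.74557068,  240.61319853]), 'orientation': array([-3.07182347e+00, -6.51253690e-01,  4.23874004e-04]), 'ft_force': array([-0.45164653, -0.62102442, -0.44528443]), 'moment': array([-0.00616638,  0.03162647,  0.01186528]), 'grasp_force': 0.0, 'width': 87.81158325680578}
top [[378.4798107484977, 0.0, 321.14977945770386], [0.0, 378.4798107484977, 193.24319404098455], [0.0, 0.0, 1.0]] [495.06964904 -44.28045049 915.4139153 ] [-2.18208039  2.13336786 -0.1129312 ]
frame [([296.0, 228.0, 72.0, 81.0], 0.87), ([269.0, 138.0, 29.0, 25.0], 0.32)]
house [([223.0, 232.0, 46.0, 62.0], 0.7)]
roof_center []
plate [([384.0, 266.0, 51.0, 15.0], 0.48)]
frost_grip [([385.0, 262.0, 46.0, 13.0], 0.59), ([2
[... 348 characters left out ...]
0, 15.0], 0.52)]
side [[419.5165631374875, 0.0, 323.5866506498152], [0.0, 419.5165631374875, 191.65777985007574], [0.0, 0.0, 1.0]] [  80.45781315 -533.11576996  496.40615988] [-1.9666086   0.82997147 -0.47117214]
frame [([277.0, 232.0, 118.0, 69.0], 0.9)]
house [([225.0, 192.0, 71.0, 53.0], 0.97)]
roof_center [([223.0, 190.0, 76.0, 55.0], 0.73)]
plate [([323.0, 283.0, 41.0, 70.0], 0.61)]
frost_grip [([321.0, 284.0, 44.0, 72.0], 0.66)]
stand_a [([323.0, 301.0, 53.0, 44.0], 0.86), ([420.0, 275.0, 52.0, 29.0], 0.69)]
plain_plate [([423.0, 254.0, 55.0, 42.0], 0.81)]
weight [([326.0, 174.0, 28.0, 34.0], 0.8), ([324.0, 282.0, 44.0, 64.0], 0.69)]
spool []
notch [([276.0, 232.0, 117.0, 70.0], 0.19)]
```

View pics/top0.png

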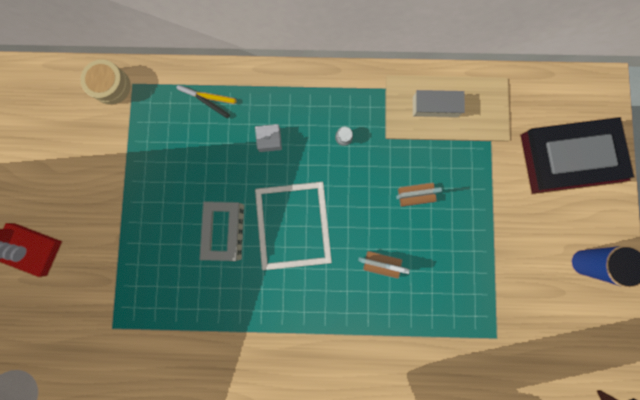

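View pics/side0.png

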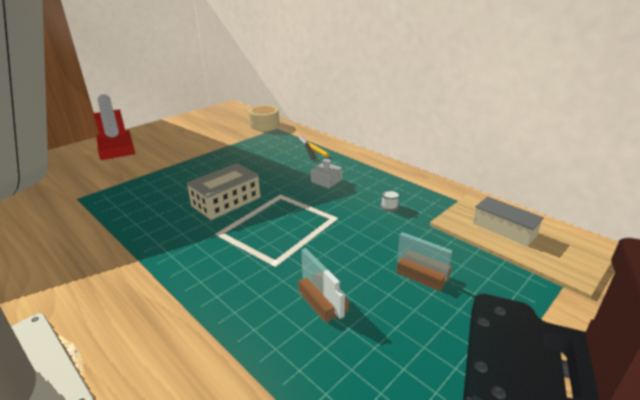

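```bash
cat > h.py <<'E'
from workcell import ctrl,cams
import cv2,numpy as np
from scipy.spatial.transform import Rotation as R
from scipy.optimize import minimize
def cam(n):
    d=cams.get_image(n); return d
def proj(d,P):
    # assume rotation = camera->world
    Rm=R.from_rotvec(d["rotation"]).as_matrix()
    c=(np.atleast_2d(P)-d["xyz"])@Rm
    u=c@np.array(d["camera_matrix"]).T
    return u[:,:2]/u[:,2:]
def unproj(d,px,z):
    Rm=R.from_rotvec(d["rotation"]).as_matrix()
    r=Rm@np.linalg.solve(d["camera_matrix"],[px[0],px[1],1.])
    return d["xyz"]+r*(z-d["xyz"][2])/r[2]
def box(p,s,z0=0):
    x,y,a=p; c,n=np.cos(a),np.sin(a)
    P=np.array([[i*s[0]/2,j*s[1]/2,k*s[2]+z0] for i in(-1,1) for j in(-1,1) for k in(0,1)])
    return np.c_[x+c*P[:,0]-n*P[:,1],y+n*P[:,0]+c*P[:,1],P[:,2]]
def fit(views,s,p0,z0=0,hole=None):
    # views: list of (cam dict, bool mask): maximise IoU of hull
    def cost(p):
        t=0
        for d,m in views:
            im=np.zeros((1600,2560),np.uint8) 
            h=cv2.convexHull(np.float32(proj(d,box(p,s,z0))))
            cv2.fillConvexPoly(im,np.int32((h*4+1.5)*16),1,shift=4)
            f=cv2.resize(im.astype(np.float32),(640,400),interpolation=cv2.INTER_AREA)
            t+=1-np.minimum(f,m).sum()/np.maximum(f,m).sum()
        return t
    sim=[p0]+[np.array(p0)+e for e in np.diag([12,12,.12])]
    r=minimize(cost,p0,method="Nelder-Mead",options=dict(initial_simplex=sim,xatol=.1,fatol=1e-4,maxiter=120))
    return r.x,r.fun
def mask(n,t,near=None,filled=False):
    o=cams.cut_out(n,t)
    if near is not None: o=[b for b in o if np.hypot(b["rect"][0]-near[0],b["rect"][1]-near[1])<15]
    m=np.array(o[0]["pixels"]).astype(np.uint8)
    if filled:
        c=np.vstack(cv2.findContours(m,cv2.RETR_EXTERNAL,cv2.CHAIN_APPROX_NONE)[0])
        cv2.fillConvexPoly(m,cv2.convexHull(c),1)
    return m.astype(np.float32)
E
cat > a.py <<'E'
from h import *
T=cam("top");S=cam("side")
for n,px in dict(frame=(294,227),house=(222,231),sa=(384,266),sb=(417,195)).items(): print(n,unproj(T,px,0).round(0))
def two(t,s,tp,sp,a,z0=0,f=False):
    for v in ([(T,mask("top",t,tp,f))],[(S,mask("side",t,sp,f))]):
        p0=list(unproj(T,tp,s[2]/2)[:2])+[a]
        r,c=fit(v,s,p0,z0); print(t,r.round(3),round(c,3)); vs.append(v[0])
    r,c=fit(vs[-2:],s,r,z0); print("  both",r.round(3),round(c,3))
vs=[]
two("frame",(194,164,0.1),(294,227),(277,232),.05,0,True)
two("house",(130,80,60),(222,231),(225,192),0.,0,True)
two("stand_a",(80,44,24),(384,266),(323,301),1.3)
two("plate",(110,8,60),(384,266),(323,283),1.3,10)
two("stand_b",(80,44,24),(417,195),(420,275),1.7)
o=ctrl.get_obs();print(R.from_rotvec(o["orientation"]).as_matrix().round(3))
im=np.hstack([cv2.resize(T["image"][230:300,350:430],(400,350),interpolation=3),cv2.resize(S["image"][240:330,285:365],(394,350),interpolation=3)])
cv2.imwrite("pics/crop.png",im[:,:,::-1])
E
python3 a.py
```

```text
frame [517.  30.   0.]
house [503. 203.   0.]
sa [ 429. -188.    0.]
sb [ 601. -267.    0.]Traceback (most recent call last):
  File "a.py", line 10, in <module>
    two("frame",(194,164,0.1),(294,227),(277,232),.05,0,True)
    ~~~^^^^^^^^^^^^^^^^^^^^^^^^^^^^^^^^^^^^^^^^^^^^^^^^^^^^^^
  File "a.py", line 5, in two
    for v in ([(T,mask("top",t,tp,f))],[(S,mask("side",t,sp,f))]):
                                           ~~~~^^^^^^^^^^^^^^^
  File "h.py", line 38, in mask
    m=np.array(o[0]["pixels"]).astype(np.uint8)
               ~^^^
IndexError: list index out of range
```

```bash
python3 - <<'E'
s=open('h.py').read()
s=s.replace("    m=np.array(o[0]","    if not o: return None\n    m=np.array(o[0]")
open('h.py','w').write(s)
s=open('a.py').read()
i=s.index("    for v in (["); j=s.index("vs=[]\n")
s=s[:i]+'''    vs=[(d,m) for d,m in ((T,mask("top",t,tp,f)),(S,mask("side",t,sp,f))) if m is not None]
    for v in [[x] for x in vs]+[vs]:
        r,c=fit(v,s,list(unproj(T,tp,s[2]/2)[:2])+[a],z0); print(t,len(v),"top" if v[0][0] is T else "side",r.round(3),round(c,3))
'''+s[j+6:]
open('a.py','w').write(s)
E
python3 a.py
```

```text
frame [517.  30.   0.]
house [503. 203.   0.]
sa [ 429. -188.    0.]
sb [ 601. -267.    0.]
frame 1 top [5.2026e+02 3.2857e+01 1.2800e-01] 0.053
frame 1 side [5.22089e+02 3.42030e+01 1.31000e-01] 0.037
frame 2 top [5.21351e+02 3.40740e+01 1.34000e-01] 0.092
house 1 top [ 5.03116e+02  1.93143e+02 -8.00000e-03] 0.025
house 1 side [ 5.03241e+02  1.94171e+02 -9.00000e-03] 0.031
house 2 top [ 5.02953e+02  1.93443e+02 -3.00000e-03] 0.057
stand_a 1 top [ 433.558 -182.119    1.354] 0.279
stand_a 1 side [ 433.812 -180.381    1.363] 0.467
stand_a 2 top [ 433.624 -181.404    1.357] 0.75
plate 1 top [ 434.747 -178.763    1.363] 0.144
plate 1 side [ 435.041 -178.785    1.353] 0.164
plate 2 top [ 434.703 -178.928    1.359] 0.314
stand_b 1 top [ 600.898 -264.42     1.707] 0.293
stand_b 1 side [ 600.598 -261.94     1.741] 0.384
stand_b 2 top [ 600.688 -263.016    1.706] 0.688
[[ 0.914  0.406 -0.   ]
 [ 0.406 -0.914 -0.   ]
 [-0.     0.    -1.   ]]
```

View pics/crop.png

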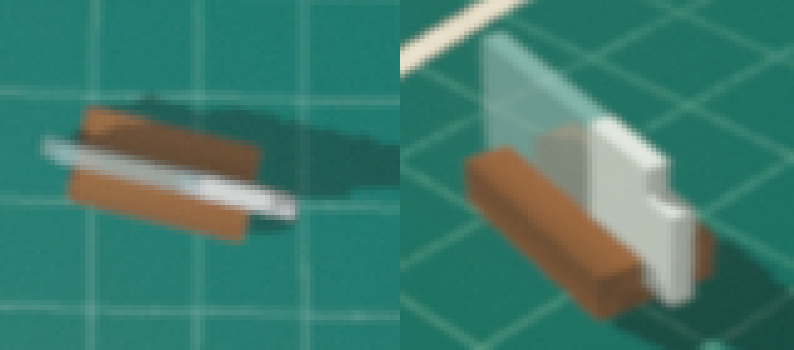

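Request:
move_arm([
  [[0.8, -0.97, 0], 0, 0],
  [[0.8, -0.97, 0], 0, 0],
  [[0.8, -0.97, 0], 0, 0],
  [[0.8, -0.97, 0], 0, 0],
  [[0.8, -0.97, 0], 0, 0],
  [[0.8, -0.97, 0], 0, 0],
  [[0.8, -0.97, 0], 0, 0],
  [[0.8, -0.97, 0], 0, 0],
  [[0.8, -0.97, 0], 0, 0],
  [[0.8, -0.97, 0], 0, 0],
  [[0.8, -0.97, 0], 0, 0],
  [[0.8, -0.97, 0], 0, 0],
  [[0.8, -0.97, 0], 0, 0],
  [[0.8, -0.97, 0], 0, 0],
  [[0.8, -0.97, 0], 0, 0],
  [[0.8, -0.97, 0], 0, 0],
  [[0.8, -0.97, 0], 0, 0],
  [[0.8, -0.97, 0], 0, 0],
  [[0.8, -0.97, 0], 0, 0],
  [[0.8, -0.97, 0], 0, 0],
])

```text
t: 3.57
ee_pos: [422.6, 36.0, 241.7]
orientation: [3.073, 0.652, 0.001]
ft_force: [1.6, -0.3, 0.2]
width: 88.1
grasp_force: 0.0
```

Request:
move_arm([
  [[0.8, -0.97, 0], 0, 0],
  [[0.8, -0.97, 0], 0, 0],
  [[0.8, -0.97, 0], 0, 0],
  [[0.8, -0.97, 0], 0, 0],
  [[0.8, -0.97, 0], 0, 0],
  [[0, 0, 0.5], -1, 0],
  [[0, 0, 0.5], -1, 0],
  [[0, 0, 0.5], -1, 0],
  [[0, 0, 0.5], -1, 0],
  [[0, 0, 0.5], -1, 0],
  [[0, 0, 0.5], -1, 0],
  [[0, 0, 0.5], -1, 0],
  [[0, 0, 0.5], -1, 0],
  [[0, 0, 0], -1, 0],
  [[0, 0, 0], -1, 0],
  [[0, 0, 0], -1, 0],
  [[0, 0, 0], -1, 0],
  [[0, 0, 0], -1, 0],
  [[0, 0, 0], -1, 0],
  [[0, 0, 0], -0.76, 0],
])

```text
t: 5.23
ee_pos: [464.8, 185.8, 141.5]
orientation: [2.061, 2.371, 0.0]
ft_force: [0.6, 1.0, -0.3]
width: 87.8
grasp_force: 0.0
```

```bash
cat > st.py <<'E'
from h import *
import sys
def st():
    o=ctrl.get_obs();M=R.from_rotvec(o["orientation"]).as_matrix()
    print("t",round(o["t"],2),"pos",o["ee_pos"].round(1),"yaw",np.degrees(np.arctan2(M[1,0],M[0,0])).round(2),"tilt",np.degrees(np.arccos(-M[2,2])).round(2),"F",o["ft_force"].round(1),"w",round(o["width"],1),"g",round(o["grasp_force"],1),"q",o["qpos"].round(2))
    return o,M
if __name__=="__main__":
    o,M=st()
    if len(sys.argv)>3:
        g=np.array([float(v) for v in sys.argv[1:4]])
        print("units",(M.T@(g-o["ee_pos"])/25).round(2))
E
python3 st.py 491.6 277.7 25
```

```text
t 5.23 pos [464.8 185.8 141.5] yaw 97.99 tilt 0.02 F [ 0.6  1.  -0.3] w 87.8 g 0.0 q [ 0.36  0.39  1.97 -0.    0.78  0.22]
units [3.49 1.57 4.66]
```

Request:
move_arm([
  [[0.87, 0.4, 0], 0, 0],
  [[0.87, 0.4, 0], 0, 0],
  [[0.87, 0.4, 0], 0, 0],
  [[0.88, 0.37, 0], 0, 0],
  [[0, 0, 0.4], 0, 0],
  [[0, 0, 0.93], 0, 0],
  [[0, 0, 0.93], 0, 0],
  [[0, 0, 0.93], 0, 0],
  [[0, 0, 0.93], 0, 0],
  [[0, 0, 0.54], 0, 0],
  [[0, 0, 0], 0, 0],
])

```text
t: 6.15
ee_pos: [489.7, 276.0, 22.0]
orientation: [-2.065, -2.365, 0.008]
ft_force: [-1.1, 0.5, 0.2]
width: 87.6
grasp_force: 0.0
```

Request:
move_arm([
  [[-0.35, 0, 0], 0, 0],
  [[-0.35, 0, 0], 0, 0],
  [[-0.35, 0, 0], 0, 0],
  [[-0.35, 0, 0], 0, 0],
  [[-0.35, 0, 0], 0, 0],
  [[-0.35, 0, 0], 0, 0],
  [[-0.35, 0, 0], 0, 0],
  [[-0.35, 0, 0], 0, 0],
  [[-0.35, 0, 0], 0, 0],
  [[-0.35, 0, 0], 0, 0],
  [[-0.35, 0, 0], 0, 0],
  [[-0.35, 0, 0], 0, 0],
  [[-0.35, 0, 0], 0, 0],
  [[-0.35, 0, 0], 0, 0],
  [[-0.35, 0, 0], 0, 0],
  [[-0.35, 0, 0], 0, 0],
  [[-0.35, 0, 0], 0, 0],
  [[-0.35, 0, 0], 0, 0],
  [[-0.35, 0, 0], 0, 0],
  [[-0.35, 0, 0], 0, 0],
])

```text
t: 7.82
ee_pos: [515.3, 103.2, 24.8]
orientation: [-2.066, -2.366, 0.0]
ft_force: [-0.2, 2.0, 0.6]
width: 88.1
grasp_force: 1.0
```

```bash
cat > hs.py <<'E'
from st import *
o,M=st()
T=cam("top");S=cam("side");F=np.array([521.3,34.0]);a=0.134
ms=[(d,mask(n,"house",None,True)) for n,d in (("top",T),("side",S))]
for d,m in ms:
    if m is None: print("miss");continue
    r,c=fit([(d,m)],(130,80,60),[520,50,.13])
    v=R.from_euler("z",-a).as_matrix()[:2,:2]
    print("house",r.round(3),round(c,3),"in frame",(v@(r[:2]-F)).round(1),np.degrees(r[2]-a).round(1),"tcp in frame",(v@(o["ee_pos"][:2]-F)).round(1))
im=np.hstack([cv2.resize(T["image"][150:300,190:350],(400,375),interpolation=3),cv2.resize(S["image"][150:300,190:350],(400,375),interpolation=3)])
import sys
cv2.imwrite(f"pics/{sys.argv[1]}.png",im[:,:,::-1])
E
python3 hs.py push1
```

```text
t 7.82 pos [515.3 103.2  24.8] yaw 97.74 tilt 0.02 F [-0.2  2.   0.6] w 88.1 g 1.0 q [ 0.17  0.63  1.95 -0.    0.56  0.04]
house [5.28434e+02 3.92860e+01 1.64000e-01] 0.196 in frame [7.8 4.3] 1.7 tcp in frame [ 3.3 69.4]
house [5.28326e+02 5.41160e+01 1.29000e-01] 0.022 in frame [ 9.7 19. ] -0.3 tcp in frame [ 3.3 69.4]
```

View pics/push1.png

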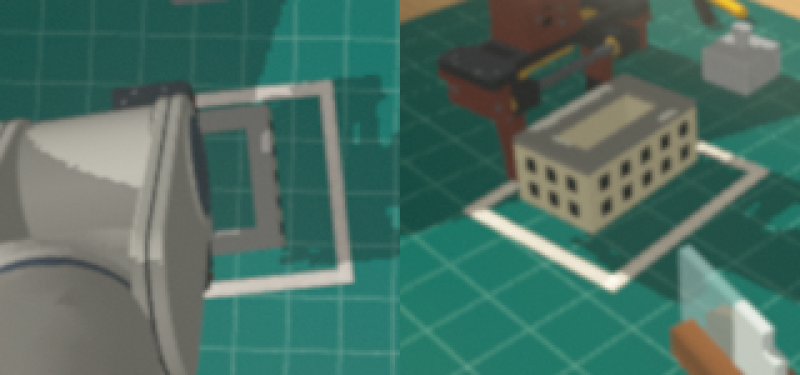

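Request:
move_arm([
  [[-0.25, 0, 0], 0, 0],
  [[-0.25, 0, 0], 0, 0],
  [[-0.25, 0, 0], 0, 0],
  [[0, 0, 0], 0, 0],
  [[0, 0, 0], 0, 0],
  [[0.5, 0, 0], 0, 0],
  [[0.8, 0, 0], 0, 0],
  [[0, 0, -0.5], 0, 0],
  [[0, 0, -1], 0, 0],
  [[0, 0, -1], 0, 0],
  [[0, 0, -1], 0, 0],
  [[0, 0, -1], 0, 0],
  [[0, 0, -1], 1, 0],
  [[0, 0, -0.5], 1, 0],
  [[0, 0, 0], 1, 0],
  [[0, 0, 0], 0.96, 0],
  [[0, 0, 0], 0, 0],
])

```text
t: 9.43
ee_pos: [513.5, 118.1, 176.1]
orientation: [2.444, 1.973, 0.002]
ft_force: [-0.2, -0.6, -0.6]
width: 87.7
grasp_force: 0.0
```

```bash
python3 st.py 429.5 -203.3 170
```

```text
t 9.43 pos [513.5 118.1 176.1] yaw 77.81 tilt 0.08 F [-0.2 -0.6 -0.6] w 87.7 g 0.0 q [ 0.2   0.37  1.9  -0.    0.87  0.42]
units [-13.28  -0.57   0.23]
```

Request:
move_arm([
  [[-0.95, -0.04, 0], 0, 0],
  [[-0.95, -0.04, 0], 0, 0],
  [[-0.95, -0.04, 0], 0, 0],
  [[-0.95, -0.04, 0], 0, 0],
  [[-0.95, -0.04, 0], 0, 0],
  [[-0.95, -0.04, 0], 0, 0],
  [[-0.95, -0.04, 0], 0, 0],
  [[-0.95, -0.04, 0], 0, 0],
  [[-0.95, -0.04, 0], 0, 0],
  [[-0.95, -0.04, 0], 0, 0],
  [[-0.95, -0.04, 0], 0, 0],
  [[-0.95, -0.04, 0], 0, 0],
  [[-0.95, -0.04, 0], 0, 0],
  [[-0.93, -0.04, 0], 0, 0],
  [[0, 0, 0], 0, 0],
  [[0, 0, 0], 0, 0],
])

```text
t: 10.77
ee_pos: [430.1, -204.5, 175.0]
orientation: [-2.442, -1.976, -0.0]
ft_force: [-0.3, 0.7, -0.3]
width: 87.9
grasp_force: 0.0
```

```bash
python3 hs.py push2; python3 st.py 429.5 -203.3 60; python3 - <<'E'
from h import *
d=cams.get_image("wrist"); np.set_printoptions(suppress=True,precision=2)
print(d["camera_matrix"],d["mount"])
im=np.vstack([cv2.resize(cv2.imread("pics/push2.png"),(640,300)),cv2.resize(d["image"],(480,300))[:,:,::-1] if 0 else cv2.copyMakeBorder(cv2.resize(d["image"],(480,300))[:,:,::-1],0,0,0,160,0)])
cv2.imwrite("pics/both.png",im)
E
```

```text
t 10.77 pos [ 430.1 -204.5  175. ] yaw 77.94 tilt 0.01 F [-0.3  0.7 -0.3] w 87.9 g 0.0 q [-0.47  0.31  2.    0.    0.83 -0.26]
house [5.29772e+02 3.36560e+01 1.47000e-01] 0.039 in frame [ 8.3 -1.5] 0.7 tcp in frame [-122.2 -224.2]
house [5.2904e+02 3.3643e+01 1.1300e-01] 0.117 in frame [ 7.6 -1.4] -1.2 tcp in frame [-122.2 -224.2]
t 10.97 pos [ 430.5 -203.1  174.9] yaw 78.05 tilt 0.02 F [ 1.  -0.5  0.7] w 87.9 g 0.0 q [-0.47  0.31  2.    0.    0.83 -0.26]
units [-0.02 -0.04  4.6 ]
[[309.71   0.   321.06]
 [  0.   309.71 203.42]
 [  0.     0.     1.  ]] [[   0.     -0.97   -0.25   67.35]
 [   1.      0.      0.      0.12]
 [  -0.     -0.25    0.97 -143.53]
 [   0.      0.      0.      1.  ]]
```

View pics/both.png

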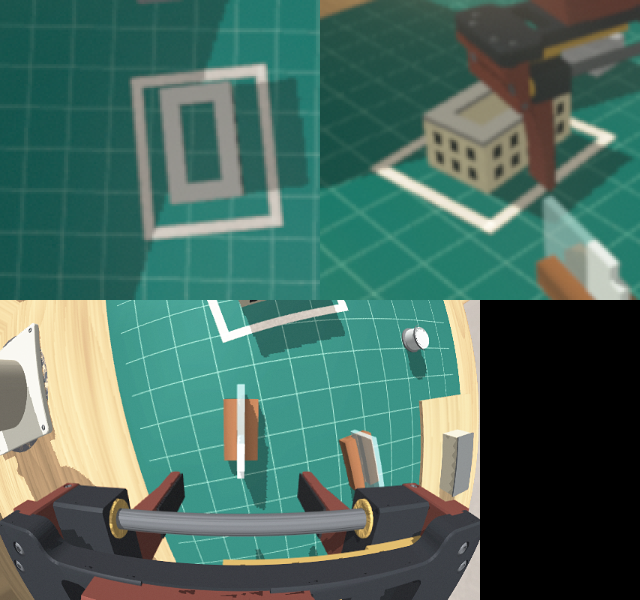

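Request:
move_arm([
  [[0, -0.02, 0.5], 0, 0],
  [[0, 0, 0.9], 0, 0],
  [[0, 0, 0.9], 0, 0],
  [[0, 0, 0.9], 0, 0],
  [[0, 0, 0.9], 0, 0],
  [[0, 0, 0.5], 0, 0.6],
  [[0, 0, 0], 0, 0.8],
  [[0, 0, 0], 0, 0.8],
  [[0, 0, 0], 0, 0.8],
  [[0, 0, 0], 0, 0.8],
])

```text
t: 11.85
ee_pos: [430.7, -204.1, 60.9]
orientation: [2.441, 1.975, 0.001]
ft_force: [-0.5, 0.0, -0.8]
width: 57.9
grasp_force: 0.0
```

```bash
cat > wp.py <<'E'
from st import *
o,M=st(); d=cams.get_image("wrist")
def wproj(P):
    p=M.T@(P-o["ee_pos"]); m=np.array(d["mount"]); c=m[:3,:3].T@(p-m[:3,3])
    K=np.array(d["camera_matrix"]); r=np.hypot(c[0],c[1]); th=np.arctan2(r,c[2]); return K[:2,2]+K[0,0]*th*c[:2]/r
im=d["image"][:,:,::-1].copy()
E
cat > w1.py <<'E'
from wp import *
e=np.array([-.21,-.978,0]);c=np.array([434.7,-178.9,0])
for x,z in((-55,70),(40,70),(25,60),(-55,10)): 
    q=wproj(c+e*x+[0,0,z]);print(x,z,q.round(1)); cv2.circle(im,tuple(np.int32(q)),2,(0,0,255),-1)
cv2.imwrite("pics/w1.png",im[100:400])
E
python3 w1.py
```

```text
t 11.85 pos [ 430.7 -204.1   60.9] yaw 77.97 tilt 0.11 F [-0.5  0.  -0.8] w 57.9 g 0.0 q [-0.47  0.52  2.05  0.    0.57 -0.26]
-55 70 [317.8  96.4]
40 70 [317.9 296. ]
25 60 [318.  260.9]
-55 10 [318.6 105.6]
```

View pics/w1.png

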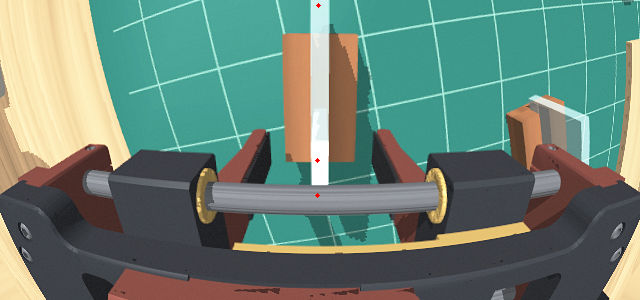

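Request:
move_arm([
  [[0, 0, 0], 0, 1],
  [[0, 0, 0], 0, 1],
  [[0, 0, 0], 0, 1],
  [[0, 0, 0], 0, 1],
  [[0, 0, 0], 0, 1],
  [[0, 0, 0], 0, 1],
  [[0, 0, 0], 0, 1],
  [[0, 0, 0], 0, 1],
  [[0, 0, 0], 0, 1],
  [[0, 0, 0], 0, 1],
  [[0, 0, 0], 0, 1],
  [[0, 0, 0], 0, 1],
])

```text
t: 12.9
ee_pos: [429.9, -203.9, 59.8]
orientation: [-2.442, -1.976, 0.0]
ft_force: [0.6, -0.9, 0.3]
width: 8.1
grasp_force: 30.0
```

Request:
move_arm([
  [[0, 0, -0.3], 0, 1],
  [[0, 0, -0.7], 0, 1],
  [[0, 0, -0.7], 0, 1],
  [[0, 0, -0.3], 0, 1],
  [[-0.5, 0.18, 0], 0, 1],
  [[-0.9, 0.3, 0], 0, 1],
  [[-0.9, 0.3, 0], 0, 1],
  [[-0.9, 0.3, 0], 0, 1],
  [[-0.9, 0.3, 0], 0, 1],
  [[-0.9, 0.3, 0], 0, 1],
  [[-0.9, 0.3, 0], 0, 1],
  [[-0.4, 0.2, 0], 0, 1],
  [[0, 0, 0.5], 0, 1],
  [[0, 0, 0.7], 0, 1],
  [[0, 0, 0.5], 0, 1],
  [[0, 0, 0.3], 0, 1],
  [[0, 0, 0.1], 0, 1],
  [[0, 0, 0], 0, 1],
  [[0, 0, 0], 0, 1],
])

```text
t: 14.48
ee_pos: [450.5, -369.0, 57.5]
orientation: [-2.442, -1.976, -0.0]
ft_force: [-0.1, 0.4, -0.8]
width: 7.7
grasp_force: 30.0
```

```bash
python3 st.py 450 -370 50; python3 - <<'E'
from wp import *
S=cam("side");im=np.hstack([cv2.resize(S["image"][200:400,280:560],(448,320)),cv2.resize(d["image"],(352,220))[:0].reshape(320,0,3) if 0 else cv2.copyMakeBorder(cv2.resize(d["image"],(352,220)),0,100,0,0,0)])
cv2.imwrite("pics/lift.png",im[:,:,::-1])
E
```

```text
t 14.48 pos [ 450.5 -369.    57.5] yaw 77.97 tilt 0.0 F [-0.1  0.4 -0.8] w 7.7 g 30.0 q [-0.71  0.62  1.82  0.    0.7  -0.5 ]
units [-0.04 -0.01  0.3 ]
t 14.48 pos [ 450.5 -369.    57.5] yaw 77.97 tilt 0.0 F [-0.1  0.4 -0.8] w 7.7 g 30.0 q [-0.71  0.62  1.82  0.    0.7  -0.5 ]
```

View pics/lift.png

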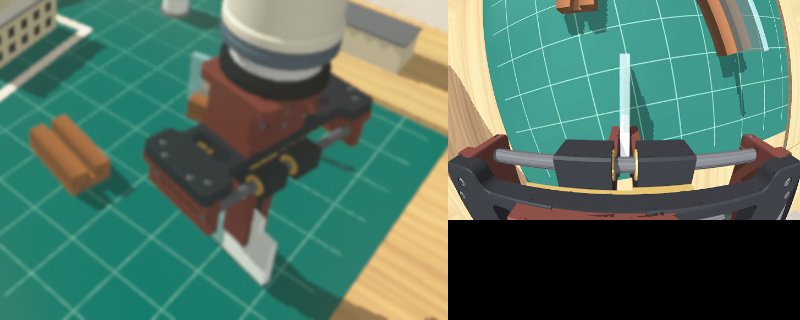

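Request:
move_arm([
  [[0, 0, 0.15], 0, 1],
  [[0, 0, 0.1], 0, 1],
  [[0, 0, 0.04], 0, 1],
  [[0, 0, 0], 0, 1],
  [[0, 0, 0], 0, 1],
])

```text
t: 15.0
ee_pos: [450.3, -369.3, 50.1]
orientation: [-2.443, -1.976, -0.0]
ft_force: [-0.4, 0.0, -0.9]
width: 7.9
grasp_force: 30.0
```

Request:
move_arm([
  [[0, 0, 0], 0, 0.85],
  [[0, 0, 0], 0, 0.85],
  [[0, 0, 0], 0, 0.7],
  [[0, 0, 0], 0, 0.5],
  [[0, 0, 0], 0, 0.3],
  [[0, 0, 0], 0, 0],
  [[0, 0, 0], 0, 0],
  [[0, 0, 0], 0, 0],
  [[0, 0, 0], 0, 0],
  [[0, 0, 0], 0, 0],
  [[0, 0, 0], 0, 0],
  [[0, 0, 0], 0, 0],
  [[0, 0, -0.3], 0, 0],
  [[0, 0, -0.3], 0, 0],
  [[0, 0, 0], 0, 0],
])

```text
t: 16.25
ee_pos: [451.1, -370.0, 66.9]
orientation: [2.441, 1.974, 0.001]
ft_force: [1.0, -0.1, 0.4]
width: 87.6
grasp_force: 0.0
```

```bash
python3 - <<'E'
from wp import *
# contour of plate by net
for t in ("plate","frost_grip"):
    print(t,[(b["rect"],round(b["p"],2)) for b in cams.boxes_of("wrist",t)][:2])
S=cam("side");im=np.hstack([cv2.resize(S["image"][240:400,320:540],(440,320)),cv2.resize(d["image"][60:316,160:448],(360,320))])
cv2.imwrite("pics/stand.png",im[:,:,::-1])
E
```

```text
t 16.25 pos [ 451.1 -370.    66.9] yaw 77.94 tilt 0.15 F [ 1.  -0.1  0.4] w 87.6 g 0.0 q [-0.71  0.61  1.81 -0.    0.71 -0.5 ]
plate [([319.1, 193.8, 15.1, 189.3], 0.93)]
frost_grip [([318.9, 191.4, 17.6, 184.4], 0.61)]
```

View pics/stand.png

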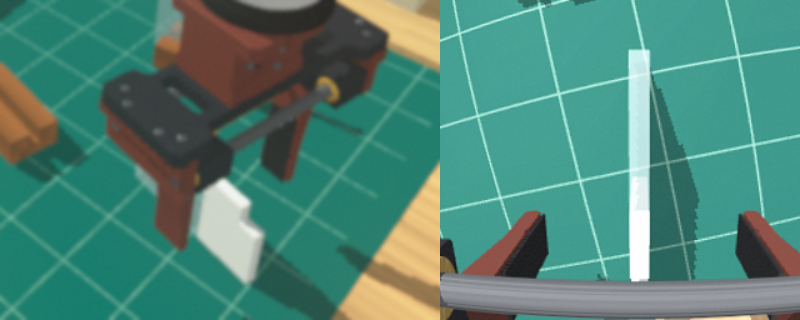

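Request:
move_arm([
  [[0.5, 0, 0], 0, 0],
  [[0.5, 0, 0], 0, 0],
  [[0, -0.5, 0], 0, 0],
  [[0, -0.5, 0], 0, 0],
  [[0, -0.35, 0], 0, 0],
  [[0, -0.12, 0], 0, 0],
  [[0, -0.12, 0], 0, 0],
  [[0, -0.12, 0], 0, 0],
  [[0, -0.12, 0], 0, 0],
  [[0, -0.12, 0], 0, 0],
  [[0, -0.12, 0], 0, 0],
  [[0, -0.12, 0], 0, 0],
  [[0, 0, 0], 0, 0],
  [[0, 0, 0], 0, 0],
  [[0, 0, 0], 0, 0],
])

```text
t: 17.7
ee_pos: [402.1, -333.6, 65.2]
orientation: [2.442, 1.975, 0.0]
ft_force: [-0.3, 0.6, -0.7]
width: 88.0
grasp_force: 0.0
```

```bash
python3 - <<'E'
from wp import *
print([(b["rect"],round(b["p"],2)) for b in cams.boxes_of("wrist","plate")][:2])
cv2.imwrite("pics/flat.png",im)
E
```

```text
t 17.7 pos [ 402.1 -333.6   65.2] yaw 77.93 tilt 0.02 F [-0.3  0.6 -0.7] w 88.0 g 0.0 q [-0.72  0.55  1.95  0.    0.64 -0.5 ]
[([348.0, 216.4, 90.7, 143.9], 0.56)]
```

View pics/flat.png

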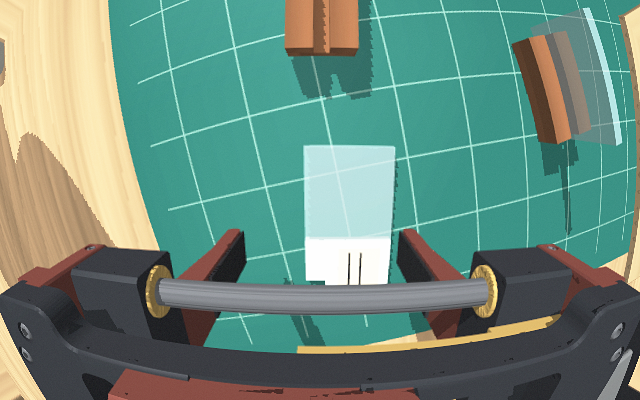

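```bash
cat > wf.py <<'E'
from wp import *
def wun(px,z):
    m=np.array(d["mount"]);K=np.array(d["camera_matrix"]);v=(np.array(px)-K[:2,2])/K[0,0];t=np.hypot(*v)
    r=M@m[:3,:3]@np.r_[v/t*np.sin(t),np.cos(t)]; c=M@m[:3,3]+o["ee_pos"]
    return c+r*(z-c[2])/r[2]
E
python3 - <<'E'
from wf import *
A,B,C,D=[wun(p,8) for p in((304,146),(395,146),(305.5,238),(393,238))]
for a in(A,B,C,D):print((M.T@(a-o["ee_pos"])).round(1))
print(np.linalg.norm(A-B),np.linalg.norm(C-D),np.linalg.norm(A-C))
e=(C+D-A-B);e/=np.linalg.norm(e); c=(A+B+C+D)/4 # x=-22.5
print("yaw plate x",np.degrees(np.arctan2(e[1],e[0])))
g=c+e*47.5;print("grip",g.round(1),"tool",(M.T@(g-o["ee_pos"])/25).round(2))
E
```

```text
t 17.8 pos [ 402.2 -333.5   65.2] yaw 77.94 tilt 0.01 F [ 1.2  0.4 -0.4] w 88.4 g 0.0 q [-0.72  0.55  1.95  0.    0.64 -0.5 ]
[ 54.7 -10.9  57.2]
[55.4 48.8 57.2]
[ -8.2 -10.6  57.2]
[-8.7 50.9 57.2]
59.66505850364589 61.42423549587566 62.953226224848265
yaw plate x -101.00548512389216
grip [ 417.1 -361.5    8. ] tool [-0.97  0.82  2.29]
```

Request:
move_arm([
  [[-0.5, 0.4, 0], 0, 0],
  [[-0.47, 0.4, 0], 0, 0],
  [[0, 0, 0], 0, 0],
  [[0, 0, 0.5], 0, 0],
  [[0, 0, 0.5], 0, 0],
  [[0, 0, 0.4], 0, 0],
  [[0, 0, 0.2], 0, 0],
  [[0, 0, 0.12], 0, 0],
  [[0, 0, 0], 0, 0],
  [[0, 0, 0], 0, 0],
])

```text
t: 18.68
ee_pos: [416.4, -361.1, 21.9]
orientation: [-2.442, -1.975, 0.0]
ft_force: [-0.2, -0.3, -0.3]
width: 87.8
grasp_force: 0.0
```

```bash
python3 - <<'E'
from wf import *
bs=[b for b in cams.boxes_of("wrist","plate")][:2]
for b in bs:
    x,y,w,h=b["rect"]; print(b["p"],np.round(b["rect"],1),[(M.T@(wun(p,8)-o["ee_pos"])).round(1).tolist() for p in((x-w/2,y-h/2+3),(x+w/2,y-h/2+3))])
E
```

```text
t 18.68 pos [ 416.4 -361.1   21.9] yaw 77.94 tilt 0.03 F [-0.2 -0.3 -0.3] w 87.8 g 0.0 q [-0.74  0.66  1.89  0.    0.59 -0.53]
0.95 [319.1 196.2 116.1 187.4] [[78.6, -30.3, 13.9], [78.6, 28.6, 13.9]]
```

Request:
move_arm([
  [[0, 0, 0.04], 0, 0.2],
  [[0, 0, 0], 0, 0.3],
  [[0, 0, 0], 0, 0.5],
  [[0, 0, 0], 0, 1],
  [[0, 0, 0], 0, 1],
  [[0, 0, 0], 0, 1],
  [[0, 0, 0], 0, 1],
  [[0, 0, 0], 0, 1],
  [[0, 0, 0], 0, 1],
  [[0, 0, 0], 0, 1],
])

```text
t: 19.62
ee_pos: [416.5, -361.4, 21.3]
orientation: [2.442, 1.976, 0.0]
ft_force: [-1.1, 0.1, 3.5]
width: 59.4
grasp_force: 30.0
```

Request:
move_arm([
  [[0, 0, -0.1], 0, 1],
  [[0, 0, -0.3], 0, 1],
  [[0, 0, -0.6], 0, 1],
  [[0, 0, -0.9], 0, 1],
  [[0, 0, -0.9], 0, 1],
  [[0, 0, -0.9], 0, 1],
  [[0, 0, -0.9], 0, 1],
  [[0, 0, -0.8], 0, 1],
  [[0, 0, -0.4], 0, 1],
  [[0, 0, -0.1], 0, 1],
  [[0, 0, 0], 0, 1],
  [[0, 0, 0], 0, 1],
])

```text
t: 20.62
ee_pos: [416.0, -360.9, 167.8]
orientation: [-2.442, -1.975, 0.0]
ft_force: [-0.2, 0.4, -0.6]
width: 59.7
grasp_force: 30.0
```

```bash
cat > wc.py <<'E'
from wf import *
for b in cams.boxes_of("wrist","plate")[:2]:
    x,y,w,h=b["rect"]; print(b["p"],np.round(b["rect"],1))
print("expect",[wproj(o["ee_pos"]+M@np.array(p)).round(1).tolist() for p in((80,-30,13),(80,30,13))])
E
python3 wc.py; python3 st.py 524.1 9.2 168
```

```text
t 20.62 pos [ 416.  -360.9  167.8] yaw 77.94 tilt 0.08 F [-0.2  0.4 -0.6] w 59.7 g 30.0 q [-0.74  0.41  1.85  0.    0.88 -0.53]
0.95 [320.4 194.8 119.9 189.1]
expect [[261.2, 102.7], [380.3, 102.7]]
t 20.72 pos [ 415.9 -360.7  167.3] yaw 77.94 tilt 0.14 F [-0.3  0.5 -0.5] w 59.3 g 30.0 q [-0.74  0.42  1.85  0.    0.88 -0.53]
units [ 1.538e+01  1.140e+00 -1.000e-02]
```

Request:
move_arm([
  [[0.3, 0.06, 0], 0, 1],
  [[0.6, 0.06, 0], 0, 1],
  [[0.85, 0.06, 0], 0, 1],
  [[0.85, 0.06, 0], 0, 1],
  [[0.85, 0.06, 0], 0, 1],
  [[0.85, 0.06, 0], 0, 1],
  [[0.85, 0.06, 0], 0, 1],
  [[0.85, 0.06, 0], 0, 1],
  [[0.85, 0.06, 0], 0, 1],
  [[0.85, 0.06, 0], 0, 1],
  [[0.85, 0.06, 0], 0, 1],
  [[0.85, 0.06, 0], 0, 1],
  [[0.85, 0.06, 0], 0, 1],
  [[0.85, 0.06, 0], 0, 1],
  [[0.85, 0.06, 0], 0, 1],
  [[0.85, 0.06, 0], 0, 1],
  [[0.85, 0.06, 0], 0, 1],
  [[0.85, 0.06, 0], 0, 1],
  [[0.5, 0.04, 0], 0, 1],
  [[0.35, 0.03, 0], 0, 1],
])

```text
t: 22.38
ee_pos: [524.7, 9.5, 168.0]
orientation: [-2.441, -1.977, 0.001]
ft_force: [0.2, -0.8, 0.2]
width: 59.7
grasp_force: 30.0
```

Request:
move_arm([
  [[0, 0, 0], 0, 1],
  [[0, 0, 0], 0, 1],
  [[0, 0, 0], 0, 1],
  [[0, 0, 0], 0, 1],
])

```text
t: 22.72
ee_pos: [524.5, 7.1, 168.5]
orientation: [-2.443, -1.974, 0.001]
ft_force: [-0.2, 0.8, -0.5]
width: 59.8
grasp_force: 30.0
```

```bash
python3 st.py 524.1 9.2 168; python3 wc.py; python3 hs.py fin
python3 - <<'E'
from h import *
S=cam("side");print([(np.round(b["rect"]),b["p"]) for b in cams.boxes_of("side","plate")][:2], np.c_[proj(S,box([529.3,33.7,1.36],(110,60,8),146))].round(0).tolist())
cv2.imwrite("pics/fin2.png",cv2.resize(S["image"][80:300,140:420],(700,550))[:,:,::-1])
E
```

```text
t 22.72 pos [524.5   7.1 168.5] yaw 77.88 tilt 0.02 F [-0.2  0.8 -0.5] w 59.8 g 30.0 q [-0.01  0.38  1.9  -0.    0.86  0.2 ]
units [ 0.08 -0.03  0.02]
t 22.72 pos [524.5   7.1 168.5] yaw 77.88 tilt 0.02 F [-0.2  0.8 -0.5] w 59.8 g 30.0 q [-0.01  0.38  1.9  -0.    0.86  0.2 ]
0.74 [320.2 196.6 118.  185.4]
0.69 [515.9 234.6  39.3  38.2]
expect [[261.2, 102.7], [380.3, 102.7]]
t 22.82 pos [524.6   7.2 168.6] yaw 77.87 tilt 0.01 F [-1.2 -0.5 -0.5] w 59.5 g 30.0 q [-0.01  0.38  1.9  -0.    0.86  0.2 ]
house [5.2e+02 5.0e+01 1.3e-01] 1.0 in frame [ 0.8 16. ] -0.2 tcp in frame [ -0.3 -27. ]
house [5.32017e+02 3.58900e+01 1.46000e-01] 0.028 in frame [10.9  0.4] 0.7 tcp in frame [ -0.3 -27. ]
[(array([277., 158.,  54.,  30.]), 0.8)] [[305.0, 168.0], [305.0, 164.0], [276.0, 176.0], [276.0, 172.0], [277.0, 147.0], [276.0, 144.0], [249.0, 154.0], [249.0, 151.0]]
```

View pics/fin2.png

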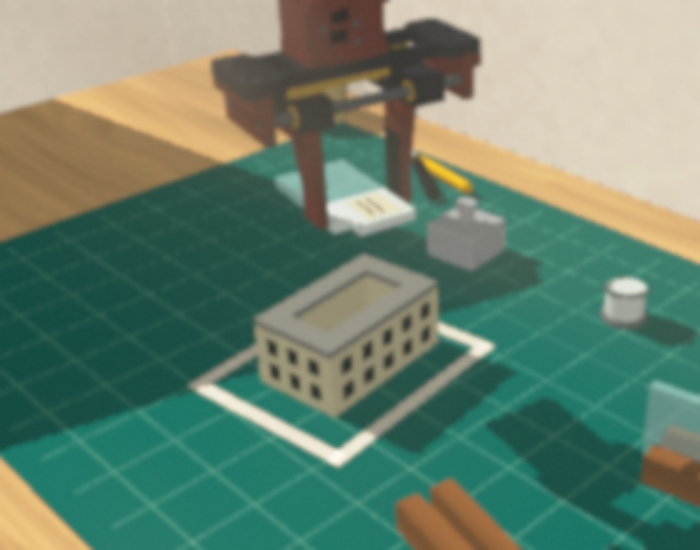

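```bash
python3 -c "
from workcell import ctrl
print(ctrl.close_job())"
```

```text
the job is handed in; nothing more can be done
None
```

I handed the job in at about 23 s: the house stands inside the frame, aligned to about a degree, and the notched plate is held level over the roof, label up, about 90 mm above it. It is gripped across its long edges at the frosted end, not across its 8 mm thickness: the arm cannot tilt, so I lifted the plate out, stood it on the mat, tipped it label-up and picked it up again.

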